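Zero the seam counter and hold the inspection lamp on the weld

TASK

Start a fresh weld inspection: turn the black reset knob on the blue seam counter back to its zero stop, and only then draw the yellow inspection lamp out of its slanted holder. Turn the lamp level and hold it up at the height of the copper-coloured weld bead partway up the square tube, lens pointing at the bead from about 15 cm in front of the tube's face, without ever touching the tube. Finish still holding the lamp there in the gripper, steady and carried by nothing else, and leave everything else on the table where it is.

Things in the scene. Friction and masses are not known exactly. Their poses are not given: they have to be found in the camera images.
- counter: Seam counter: blue box 100 (x) x 120 (y) x 50 high, fixed to the table; its position and yaw vary. Origin: centre of its underside. A white dial with black ticks and one red zero tick (towards its -x side) lies on top round the reset knob.
- reset_knob (a joint): Angle of the black reset knob on top of the counter, rad. 0 = at the zero stop (white mark on the knob at the red tick); grows as the knob turns clockwise seen from above, to 2.6. Starts between 0.8 and 2.0: turn it counterclockwise seen from above to zero it. Light friction (0.04 N m), stays where left, no spring.
- reset_knob_grip (a point): Grip point of the reset knob, on its upright turning axis, 87 above the table. An upright bar 42 long x 14 thick, 64 to 94 above the table, lies along this frame's x axis: grip it across y. The frame turns with the knob; its -x half carries the white mark. A disc of radius 22 lies under the bar, its top 64 above the table.
- holder: Lamp holder, fixed; position and yaw vary. Grey foot 150 x 100 x 8; on it an open aluminium pocket, 38 x 34 outside, 74 long, leaning 40 deg from upright towards the holder's +x; inside 32 (in the lean's plane) x 28 (along y), 71 deep. Origin on the table; the pocket's underside centre is 30 above it. The lamp draws out upwards along the pocket's axis.
- lamp: Inspection lamp, loose, 0.15 to 0.26 kg, 200 long: yellow barrel 30 (x) x 26 (y) from the tail to 160, then a round black head, diameter 36, lens at its end. Origin: centre of the tail end; z runs from tail to lens. Starts tail down in the holder, leaning 40 deg from upright, y level (grip across y); the barrel from 72 to 160 stands free. Centre of mass about 110 from the tail.
- lamp_lens (a point): Centre of the lamp's lens, 200 from the tail on the lamp's axis.
- lamp_spot (a point): Point on the lamp's axis 175 ahead of the lens (375 from the tail): the spot it lights. It should lie at the point bead at the end.
- tube: The work: upright square steel tube, 50 x 50 and 244 high, on a 130 x 130 x 10 foot plate, fixed to the table; its position and yaw vary. Origin: centre of its underside. It must not be touched.
- bead (a point): Centre of the tube at the height of its upper weld bead (copper-coloured band, 56 x 56 x 8), 190 above the table, on the tube's axis (25 behind its face).
- hammer: Bystander: hammer 260 long lying on the table; origin under the middle of its length, handle towards -x.
- wrench: Bystander: flat wrench 180 long, 8 thick; origin under its middle, long axis x.
- square: Bystander: red magnetic square, two arms 90 long, 16 wide, 14 high; origin under the middle of one arm.
- stub: Bystander: round bar, diameter 22, upright on a plate 100 x 70 x 6, 136 high; origin under its middle.
- spray: Bystander: spray can, diameter 56, 140 high; origin under its middle.
- tipbox: Bystander: blue open box 110 x 160 x 45 with three compartments; origin under its middle.
- angle: Bystander: piece of angle iron 140 long, 40 x 40; origin under the middle of its flat leg, long axis x.

How it is judged:
By the outcome, as a careful person would: the job done as asked, in the order asked, and still so for the second after the job is handed in, while the arm keeps its last pose, push and grip.
It also fails if it takes over 64 s, if anything falls off the work surface, if the arm or the gripper's body presses on something with over 40 N, if the wrist force passes 120 N, or if a joint passes its speed limit or range.

ROBOT

A 6-joint arm with a two-finger parallel gripper is mounted at the origin on the work surface. World frame = base frame: x ahead of the robot, y to its left, z up, the work surface at z = 0. Lengths are in m, angles in degrees, forces in N, time in s.
With the tool pointing down it reaches from about 0.4 to 0.825 m from the base axis. Payload 7 kg.
Tool frame: the origin (TCP) lies on the front face of the gripper's body, between the roots of the fingers; the fingertips stand 66 mm ahead of it and the grasp point (between the pads) lies 47 mm ahead of it; z points along the fingers, y is the line along which they close (so a half turn about z gives the same grasp; the last joint's range is limited). The gripper opens to 88 mm and grips with 3 to 60 N. Pads are 19 mm wide; open, the fingers measure 130 mm over their backs; the gripper's body (78 mm by 193 mm) begins 47 mm behind the grasp point.
Start: joints at [79.761, 20.546, 0.682, 0, -70.136, -16.507], TCP at [0.304, 0.603, 0.292] pointing down, gripper open.
Joint ranges: [-176.03, 176.03], [-82.01, 121.73], [-58.28, 71.71], [-173.87, 95.51], [-174.79, -0.11], [-173.66, 173.66]. Speed limits (degrees/s): [136.94, 136.94, 172.46, 180, 180, 180].

INTERFACE

Orientations are given as [roll, pitch, yaw] about the fixed x, y, z axes, in that order (R = Rz(yaw) Ry(pitch) Rx(roll)).
In Python, from plant import ctrl gives the robot as it stands.
- The arm moves only by the tool send_rows, never from a script. Its argument "deltas" is a list of rows, each a list of 2 entries, a list of its own where there are three numbers: the shift along the tool's x, y, z each as a share of 800 mm, from -1 to 1, then the turn about the tool's z as a share of 90 degrees, from -1 to 1. A call has exactly 5 rows; each row is the pose to reach, as a shift and turn from the pose commanded when the call began, along the tool's axes at that moment; what a row does not reach only later rows make up. A row lasts 1/12 s, in which the tool goes at most 41.7 mm and 7.16 degrees, less where a joint would pass 70% of its speed; a pose out of reach is approached as far as the arm can. A call with a number of a shift or a turn outside -1 to 1 is refused whole. A call with a gripper value outside its range is refused whole. "gripper" is the opening, from 0 (shut) to 1 (fully open), set as the call begins (left out, the last holds). The fingers move at their own pace and stop on an object; the grip force is fixed at half the most. Time passes only in rows, so rows that repeat a pose let the fingers close, or fill a call up. It gives the time, the measured TCP pose, the force, the opening and the grip force at its end, in the units of the state.
- ctrl.get_obs(): the state, without advancing time (a new reading comes with each control period).
- ctrl.snapshot(name): name is "side" or "top" or "wrist"; returns a dict with "color" (420x560x3 uint8, red, green, blue), "vertical_fov" (degrees; the focal length in pixels is half the picture's height over the tangent of half this angle, whatever the lens; pixels are square), "cx", "cy" (the principal point, pixels), "k1" (the pictures are not rectified: a ray, as slopes to the right and down, at radius r is drawn at 1 + k1 r^2 times it, then the intrinsics apply), "rvec" (rotation vector, rad) and "tvec" (3), from world to camera coordinates, as OpenCV has them. Camera axes: x right, y down, z forward; pixel columns grow to the right and rows downward; lengths in m; the calibration is good to about 2 mm. A picture is of the moment at which its call begins. There is no depth.
- ctrl.close_job(): hands the job in; it is judged then, once.
Trained networks look in a picture, given as the dict that the camera call returned (one of the last four; its "shot" number tells which), for a name from the list of things; names that differ only in an ending like _2 or _b are one class to them, and where a whole thing is asked for, a point or a joint stands for the part that bears it (a point fixed in the world has none). Each returns a list of dicts, best first, with "conf" (0 to 1); they miss things now and then, are a little off and sometimes report something else, mostly with a low value. They report only what shows in the picture. A call takes as long as a camera call.
- ctrl.boxes_of(picture, thing): "xy" ([column, row] as shares, 0 to 1, of the picture: columns of its width, rows of its height, amid what is visible of it).
- ctrl.cut_out(picture, thing): "pixels" (420x560 bool, what is visible of it) and "xy" ([column, row] as shares, 0 to 1, of the picture: columns of its width, rows of its height, amid what is visible of it).
The state is a dict: "clock": time; "joint_pos": joint angles; "qvel": joint speeds; "tau": joint torques, N m; "tool_pos": TCP position; "orientation": TCP orientation; "force": force on the tool from outside, world axes, zero at the start; "moment": the same for the moment, N m; "opening": finger opening in m; "gripper_force": force on a finger pad.
Only numpy, scipy, OpenCV 4.12 (cv2) and the standard library are available. Lean on these libraries where they do the work, as an engineer would, in place of code of your own. Each camera call takes 0.05 s, during which the arm holds its last target. There are 200 camera calls.

## Working session

There is one attempt and no reset: what is moved stays moved. The work goes in short steps, Python scripts to look and compute and a tool call to move; the robot and the scene stay as the last step left them, time stands still between calls to the robot, and variables do not carry over. Pictures are saved under pics/ and viewed, at most 10 in all, crops included, and the job is handed in when it is done.

Besides the shell and the picture viewer there is one more tool, called after "Call:" as name(argument=value, ...), one argument or row to a line, values as JSON. send_rows: Moves the arm, as the interface text tells. Shift numbers are shares of 800 mm and turn numbers shares of 90 degrees, none past 1 either way. Its arguments: {"type":"object","properties":{"deltas":{"type":"array","items":{"type":"array"}},"gripper":{"type":"number"}},"required":["deltas"]}

```bash
ls; mkdir -p pics; cat > h.py <<'E'
import numpy as np, cv2
from scipy.spatial.transform import Rotation as R
from plant import ctrl
def snap(cam,fn=None):
    s=ctrl.snapshot(cam)
    if fn: cv2.imwrite('pics/'+fn,s['color'][:,:,::-1])
    return s
def K(s):
    f=210/np.tan(np.radians(s['vertical_fov'])/2)
    return np.array([[f,0,s['cx']],[0,f,s['cy']],[0,0,1.]]),np.array([s['k1'],0,0,0,0.])
def proj(s,P):
    k,d=K(s); return cv2.projectPoints(np.asarray(P,float).reshape(-1,3),np.array(s['rvec'],float),np.array(s['tvec'],float),k,d)[0].reshape(-1,2)
def ray(s,px):
    k,d=K(s); u=cv2.undistortPoints(np.asarray(px,float).reshape(-1,1,2),k,d).reshape(-1,2)
    M=R.from_rotvec(np.array(s['rvec'],float).ravel()).as_matrix(); o=-M.T@np.array(s['tvec'],float).ravel()
    return o,np.c_[u,np.ones(len(u))]@M
def onz(s,px,z):
    o,d=ray(s,px); return o+d*((z-o[2])/d[:,2])[:,None]
E
python3 - <<'E'
from h import *
o=ctrl.get_obs(); print({k:np.round(v,3).tolist() for k,v in o.items()})
a=snap('top');b=snap('side')
cv2.imwrite('pics/a.png',a['color'][:,:,::-1]);cv2.imwrite('pics/b.png',b['color'][:,:,::-1])
for n in ['counter','reset_knob','holder','lamp','tube','hammer','wrench','square','stub','spray','tipbox','angle']:
    for s,nm in ((a,'top'),(b,'side')):
        r=ctrl.cut_out(s,n)[:1]
        for q in r:
            px=np.array(q['xy'])*[560,420]; print(n,nm,round(q['conf'],2),px.round(),int(q['pixels'].sum()),onz(s,px,0.03).round(3))
E
```

```text
pics
{'clock': 0.0, 'joint_pos': [79.761, 20.589, 0.633, -0.02, -70.137, -16.506], 'qvel': [0.03, 0.097, 0.085, -0.011, 0.091, -0.032], 'tau': [-0.002, -58.272, 29.307, 6.997, 0.007, -0.0], 'tool_pos': [0.304, 0.602, 0.291], 'orientation': [179.906, -0.009, -26.751], 'force': [0.634, 0.537, -1.089], 'moment': [0.005, 0.018, -0.046], 'gripper_force': 0.0, 'opening': 0.088}
counter top 0.83 [175. 241.] 1522 [[0.482 0.306 0.03 ]]
counter side 0.59 [276. 366.] 2562 [[0.495 0.304 0.03 ]]
reset_knob top 0.6 [172. 236.] 195 [[0.496 0.316 0.03 ]]
reset_knob side 0.61 [276. 359.] 322 [[0.499 0.287 0.03 ]]
holder top 0.8 [250. 244.] 1448 [[0.479 0.082 0.03 ]]
holder side 0.84 [294. 286.] 1976 [[0.502 0.087 0.03 ]]
lamp top 0.63 [279. 226.] 482 [[ 0.533 -0.002  0.03 ]]
lamp side 0.75 [295. 235.] 583 [[ 0.54  -0.076  0.03 ]]
tube side 0.91 [297. 180.] 2196 [[ 0.582 -0.29   0.03 ]]
hammer top 0.72 [257. 147.] 766 [[0.772 0.068 0.03 ]]
hammer side 0.95 [199. 268.] 922 [[0.762 0.095 0.03 ]]
wrench top 0.65 [376. 281.] 390 [[ 0.378 -0.292  0.03 ]]
wrench side 0.7 [368. 199.] 341 [[ 0.354 -0.264  0.03 ]]
square top 0.54 [239. 282.] 345 [[0.366 0.112 0.03 ]]
square side 0.66 [345. 311.] 477 [[0.362 0.126 0.03 ]]
stub top 0.8 [424. 211.] 757 [[ 0.586 -0.438  0.03 ]]
stub side 0.59 [273. 360.] 300 [[0.506 0.289 0.03 ]]
spray top 0.9 [325. 152.] 475 [[ 0.759 -0.136  0.03 ]]
spray side 0.68 [231. 197.] 764 [[ 0.762 -0.169  0.03 ]]
tipbox top 0.8 [139. 174.] 1981 [[0.684 0.426 0.03 ]]
tipbox side 0.87 [189. 395.] 3477 [[0.664 0.414 0.03 ]]
angle top 0.65 [212. 178.] 595 [[0.673 0.203 0.03 ]]
angle side 0.77 [225. 316.] 878 [[0.65  0.211 0.03 ]]
```

View pics/a.png

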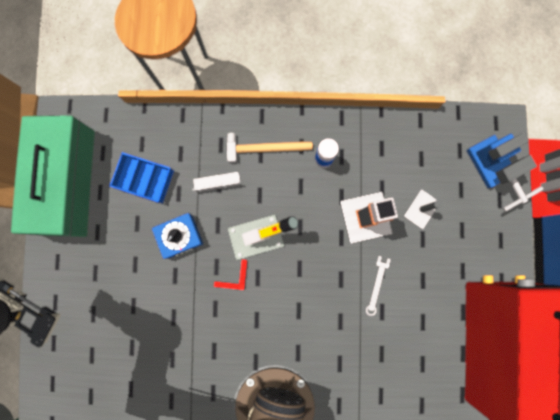

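View pics/b.png

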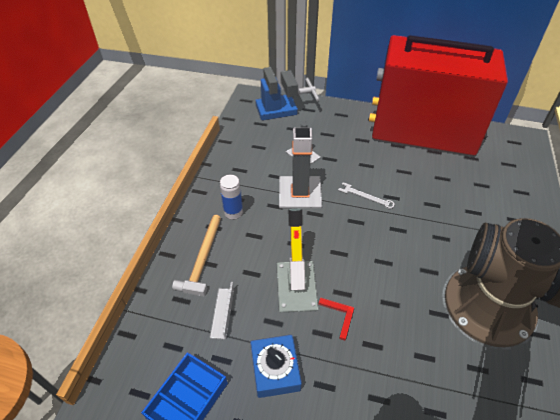

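Top view: counter (175,238), holder (255,237) with the lamp leaning right to the tube (foot 368,217); the side view agrees. Localising the key points at their known heights.

```bash
cat > fit.py <<'E'
from h import *
def rect(s,mask,z):
    c=max(cv2.findContours(mask.astype(np.uint8),0,2)[0],key=cv2.contourArea)
    return onz(s,c.reshape(-1,2),z)
if __name__=='__main__':
    a=snap('top');b=snap('side')
    for n,z in (('reset_knob',.08),('counter',.05),('holder',.008),('tube',.01),('lamp',.12)):
        for s,nm in ((a,'t'),(b,'s')):
            for q in ctrl.cut_out(s,n)[:1]:
                P=rect(s,q['pixels'],z); r=cv2.minAreaRect((P[:,:2]*1000).astype(np.float32))
                print(n,nm,round(q['conf'],2),np.round(r[0]),np.round(r[1]),round(r[2],1))
    # foot-plate colours: holder/tube plates
    for nm,s in (('t',a),('s',b)):
        np.save('pics/%s.npy'%nm,s['color'])
    big=[]
    for s,c,w in ((a,(255,237),70),(a,(375,215),70),(b,(297,285),70),(b,(300,180),70)):
        im=s['color'][c[1]-52:c[1]+53,c[0]-w:c[0]+w,::-1]; big.append(cv2.resize(im,(400,300),interpolation=2))
    cv2.imwrite('pics/c.png',np.vstack([np.hstack(big[:2]),np.hstack(big[2:])]))
E
python3 fit.py
```

```text
reset_knob t 0.48 [499. 295.] [40. 44.] 1.4
reset_knob s 0.51 [497. 304.] [37. 50.] 14.2
counter t 0.73 [528.   2.] [ 40. 117.] 23.0
counter s 0.81 [494. 306.] [100. 133.] 23.5
holder t 0.83 [502.  69.] [ 99. 150.] 17.9
holder s 0.61 [666. 184.] [ 43. 160.] 11.5
tube t 0.76 [ 571. -277.] [131. 160.] 13.9
tube s 0.78 [ 599. -383.] [126. 382.] 14.2
lamp t 0.68 [523.   1.] [ 38. 112.] 23.0
lamp s 0.88 [527. -15.] [ 35. 169.] 13.7
```

View pics/c.png

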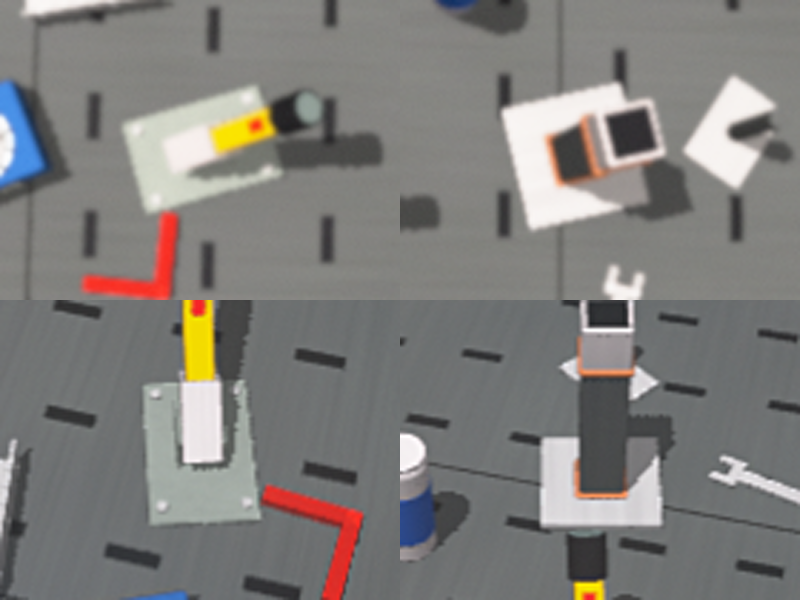

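Call:
send_rows(
  deltas=[
    [[0, 0, -0.05], 0],
    [[0, 0, -0.05], 0],
    [[0, 0, -0.05], 0],
    [[0, 0, -0.05], 0],
    [[0, 0, -0.05], 0],
  ],
  gripper=1,
)

```text
clock: 2.32
tool_pos: [0.3037, 0.6025, 0.3317]
orientation: [180.0, 0.0, -26.8]
force: [0.1, -0.4, -0.3]
opening: 0.0877
gripper_force: 0.0
```

Holder is near (0.502, 0.069), leaning to -y. The knob is near (0.498, 0.300) and the tube near (0.57, -0.28), yaw about 14°. Going above the knob for a close look.

Call:
send_rows(
  deltas=[
    [[0.045, 0.025, 0], 0],
    [[0.09, 0.05, 0], 0],
    [[0.135, 0.08, 0], 0],
    [[0.17, 0.1, 0], 0],
    [[0.19, 0.112, 0], 0],
  ],
)

```text
clock: 2.73
tool_pos: [0.4004, 0.4511, 0.3318]
orientation: [179.9, -0.0, -26.8]
force: [-0.2, 0.9, -0.3]
opening: 0.0879
gripper_force: 0.0
```

Call:
send_rows(
  deltas=[
    [[0.045, 0.025, 0], 0],
    [[0.09, 0.05, 0], 0],
    [[0.135, 0.08, 0], 0],
    [[0.17, 0.1, 0], 0],
    [[0.19, 0.112, 0], 0],
  ],
)

```text
clock: 3.15
tool_pos: [0.4957, 0.3027, 0.3316]
orientation: [179.9, 0.0, -26.8]
force: [0.0, 0.1, 0.1]
opening: 0.0879
gripper_force: 0.0
```

```bash
python3 - <<'E'
from h import *
o=ctrl.get_obs(); print(o['tool_pos'],o['orientation'],o['joint_pos'])
s=snap('wrist','w1.png')
for n in ('reset_knob','counter','holder','lamp'):
    for q in ctrl.cut_out(s,n)[:1]:
        px=np.array(q['xy'])*[560,420]; print(n,q['conf'],px,q['pixels'].sum(),onz(s,px,.09))
M=R.from_rotvec(np.array(s['rvec']).ravel()).as_matrix();print(-M.T@np.array(s['tvec']).ravel(),M)
E
```

```text
[0.49566481 0.30273385 0.33164182] [ 1.79926315e+02  5.27216514e-03 -2.68462854e+01] [ 5.07040777e+01  1.04119454e+01 -8.00269692e+00  1.13116367e-02
 -7.16584472e+01  1.24460739e+01]
reset_knob 0.85 [281.288 184.884] 1294 [[0.50291315 0.29768594 0.09      ]]
holder 0.69 [447.776  87.696] 10745 [[0.51557498 0.11197907 0.09      ]]
lamp 0.91 [534.912  42.798] 1974 [[0.51706639 0.02139064 0.09      ]]
[0.55888371 0.27095577 0.42466918] [[-4.51506133e-01 -8.92268011e-01 -8.75574784e-05]
 [-8.61399456e-01  4.35860411e-01  2.60800076e-01]
 [-2.32665403e-01  1.17828256e-01 -9.65392828e-01]]
```

View pics/w1.png

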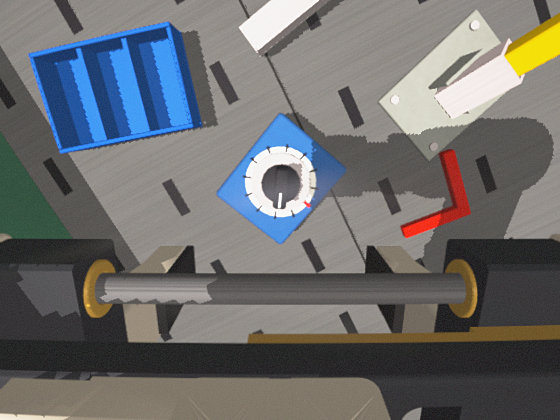

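Wrist view: knob centre about (281,183), white mark at (280,200), red tick at (307,205). Counter top corners are (281,113), (347,170), (280,243) and (217,193).

```bash
python3 - <<'E'
from h import *
s=snap('wrist')
C=onz(s,[(281,113),(347,170),(280,243),(217,193)],.05); c=C.mean(0); print('ctr',c, np.linalg.norm(np.diff(C,axis=0),axis=1))
im=s['color'].astype(int); sub=im[140:235,235:330]
red=np.argwhere((sub[...,0]>150)&(sub[...,1]<90)&(sub[...,2]<90))
rp=red.mean(0)[::-1]+[235,140]; 
w=(sub.min(2)>170); 
k=max(ctrl.cut_out(s,'reset_knob'),key=lambda q:q['conf']); m=k['pixels']
print('mask bbox',np.argwhere(m).min(0),np.argwhere(m).max(0))
# white mark on bar top, near centre, within 20px
Y,X=np.mgrid[0:420,0:560]; cp=proj(s,[c[0],c[1],.094])[0]; print('centre px',cp)
mk=(im.min(2)>150)&(np.hypot(X-cp[0],Y-cp[1])<24)
l,n=None,cv2.connectedComponentsWithStats(mk.astype(np.uint8)); print(n[2],n[3])
print('red',rp,onz(s,rp,.052)-c)
E
```

```text
ctr [0.49880247 0.30284111 0.05      ] [0.0970696  0.11593888 0.09489441]
mask bbox [162 263] [205 301]
centre px [281.05461905 188.89166505]
[[     0      0    560    420 234519]
 [   258    171     48     42    680]
 [   303    180      1      1      1]] [[279.503149   209.53190573]
 [278.37941176 198.53970588]
 [303.         180.        ]]
red [309.22222222 201.55555556] [[-0.03533497 -0.01867235  0.002     ]]
```

```bash
python3 - <<'E'
from h import *
s=snap('wrist')
cv2.imwrite('pics/w2.png',cv2.resize(s['color'][140:240,230:335,::-1],(630,600),interpolation=cv2.INTER_CUBIC))
print(proj(s,[[.499,.303,.05],[.499,.303,.094]]))
E
```

```text
[[281.22039887 180.81602689]
 [281.35077019 188.25300522]]
```

View pics/w2.png

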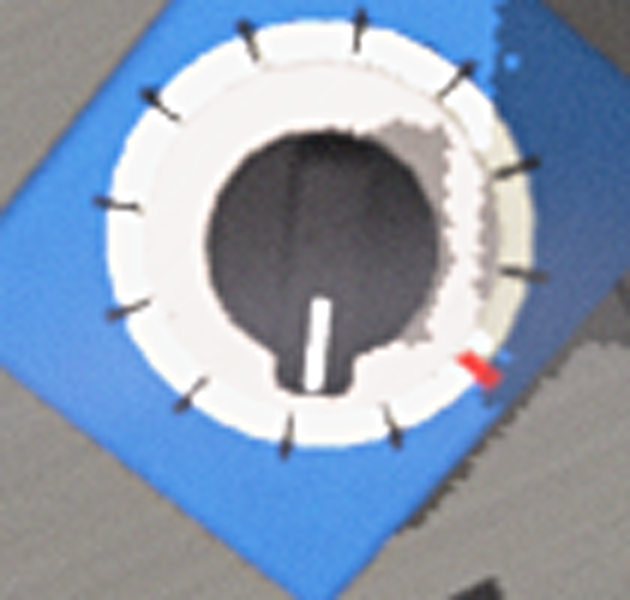

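```bash
python3 - <<'E'
from h import *
s=snap('wrist')
p=lambda x,y:(230+x/6,140+y/6)
c=onz(s,[p(320,233)],.052)[0]; c2=onz(s,[p(325,245)],.064)[0]; r=onz(s,[p(480,370)],.052)[0]
m=onz(s,[p(322,300),p(314,390)],.094)
rd=r-c; md=m[1]-m[0]
ar=np.degrees(np.arctan2(rd[1],rd[0])); am=np.degrees(np.arctan2(md[1],md[0])); am2=np.degrees(np.arctan2(*(m[1]-c)[1::-1]))
print(c,c2,m,'red',ar,np.hypot(*rd[:2]),'mark',am,am2,np.hypot(*(m[1]-c)[:2]))
o=ctrl.get_obs();print(o['orientation'],o['joint_pos'][5])
E
```

```text
[0.50024339 0.29983086 0.052     ] [0.4996898  0.29920654 0.064     ] [[0.496308   0.30184133 0.094     ]
 [0.48290714 0.31004955 0.094     ]] red -157.41727614069134 0.04067118375887841 mark 148.51193750580077 149.4831850380787 0.020123791809956635
[ 1.79984643e+02  8.92201694e-03 -2.66681033e+01] 12.246943691588536
```

Mark at 149°, red tick at -157°: the knob stands about 54° clockwise of zero. Going down to grip it.

Call:
send_rows(
  deltas=[
    [[0.007, 0.001, 0.04], 0.047],
    [[0.007, 0.001, 0.09], 0.047],
    [[0.007, 0.001, 0.14], 0.047],
    [[0.007, 0.001, 0.18], 0.047],
    [[0.007, 0.001, 0.21], 0.047],
  ],
)

```text
clock: 4.02
tool_pos: [0.4979, 0.3024, 0.1611]
orientation: [179.8, 0.1, -30.9]
force: [-0.6, 0.4, -0.8]
opening: 0.0878
gripper_force: 0.0
```

Call:
send_rows(
  deltas=[
    [[0, 0, 0.012], 0],
    [[0, 0, 0.024], 0],
    [[0, 0, 0.035], 0],
    [[0, 0, 0.035], 0],
    [[0, 0, 0.035], 0],
  ],
)

```text
clock: 4.43
tool_pos: [0.4996, 0.3032, 0.1369]
orientation: [-179.9, -0.0, -31.0]
force: [-0.1, 0.6, 0.7]
opening: 0.0872
gripper_force: 0.0
```

Call:
send_rows(
  deltas=[
    [[0, 0, 0], 0],
    [[0, 0, 0], 0],
    [[0, 0, 0], 0],
    [[0, 0, 0], 0],
    [[0, 0, 0], 0],
  ],
  gripper=0,
)

```text
clock: 4.85
tool_pos: [0.4994, 0.3028, 0.1366]
orientation: [-180.0, -0.0, -31.0]
force: [-0.1, 0.0, -0.5]
opening: 0.0597
gripper_force: 0.0
```

Call:
send_rows(
  deltas=[
    [[0, 0, 0], 0],
    [[0, 0, 0], 0],
    [[0, 0, 0], 0],
    [[0, 0, 0], 0],
    [[0, 0, 0], 0],
  ],
)

```text
clock: 5.27
tool_pos: [0.4993, 0.3027, 0.1361]
orientation: [180.0, -0.0, -31.0]
force: [0.4, 1.0, -0.2]
opening: 0.0265
gripper_force: 0.0
```

Call:
send_rows(
  deltas=[
    [[0, 0, 0], 0],
    [[0, 0, 0], 0],
    [[0, 0, 0], 0],
    [[0, 0, 0], 0],
    [[0, 0, 0], 0],
  ],
)

```text
clock: 5.68
tool_pos: [0.4983, 0.301, 0.1359]
orientation: [179.8, 0.0, -31.0]
force: [-2.7, -5.5, 4.3]
opening: 0.0133
gripper_force: 30.0
```

Gripped (13 mm). Turning counterclockwise, with a small centring shift.

Call:
send_rows(
  deltas=[
    [[0, 0.004, 0], -0.05],
    [[0, 0.004, 0], -0.11],
    [[0, 0.004, 0], -0.18],
    [[0, 0.004, 0], -0.25],
    [[0, 0.004, 0], -0.3],
  ],
)

```text
clock: 6.1
tool_pos: [0.4979, 0.3001, 0.136]
orientation: [-180.0, -0.0, -3.6]
force: [2.5, 0.0, -3.4]
opening: 0.0138
gripper_force: 30.0
```

Call:
send_rows(
  deltas=[
    [[0, 0, 0], -0.06],
    [[0, 0, 0], -0.12],
    [[0, 0, 0], -0.17],
    [[0, 0, 0], -0.22],
    [[0, 0, 0], -0.25],
  ],
)

```text
clock: 6.52
tool_pos: [0.4979, 0.2997, 0.136]
orientation: [180.0, -0.0, 18.8]
force: [2.8, -2.3, -3.6]
opening: 0.0139
gripper_force: 30.0
```

```bash
python3 -c "
from h import *
o=ctrl.get_obs()
for k in ('tool_pos','orientation','force','moment','opening','joint_pos'): print(k,np.round(o[k],3))"
```

```text
tool_pos [0.498 0.3   0.136]
orientation [ 1.79972e+02 -8.00000e-03  1.87710e+01]
force [ 2.81  -2.273 -3.576]
moment [-0.612 -1.215 -0.037]
opening 0.014
joint_pos [ 5.0330e+01  2.0254e+01 -2.2530e+01  3.8000e-02 -4.7223e+01  5.8416e+01]
```

Call:
send_rows(
  deltas=[
    [[0, 0, 0], -0.02],
    [[0, 0, 0], -0.04],
    [[0, 0, 0], -0.05],
    [[0, 0, 0], -0.05],
    [[0, 0, 0], -0.05],
  ],
)

```text
clock: 6.93
tool_pos: [0.4979, 0.2997, 0.136]
orientation: [180.0, -0.0, 23.0]
force: [5.2, -1.7, -3.9]
opening: 0.014
gripper_force: 30.0
```

```bash
python3 -c "
from h import *
o=ctrl.get_obs()
for k in ('orientation','force','moment'): print(k,np.round(o[k],3))"
```

```text
orientation [ 1.79971e+02 -7.00000e-03  2.29780e+01]
force [ 5.16  -1.748 -3.922]
moment [-0.986 -1.921  0.039]
```

Call:
send_rows(
  deltas=[
    [[0, 0, 0], -0.01],
    [[0, 0, 0], -0.02],
    [[0, 0, 0], -0.03],
    [[0, 0, 0], -0.03],
    [[0, 0, 0], -0.03],
  ],
)

```text
clock: 7.35
tool_pos: [0.4979, 0.2996, 0.1359]
orientation: [180.0, -0.0, 25.6]
force: [4.4, -2.6, -5.1]
opening: 0.014
gripper_force: 30.6
```

```bash
python3 -c "
from h import *
o=ctrl.get_obs()
for k in ('orientation','force','moment'): print(k,np.round(o[k],3))"
```

```text
orientation [ 1.79988e+02 -2.00000e-03  2.55910e+01]
force [ 4.449 -2.595 -5.11 ]
moment [-0.945 -1.9   -0.666]
```

The moment jump shows the stop is reached. Opening and rising.

Call:
send_rows(
  deltas=[
    [[0, 0, 0], 0],
    [[0, 0, 0], 0],
    [[0, 0, 0], 0],
    [[0, 0, 0], 0],
    [[0, 0, 0], 0],
  ],
  gripper=1,
)

```text
clock: 7.77
tool_pos: [0.4975, 0.3002, 0.1363]
orientation: [-180.0, -0.0, 25.7]
force: [-0.4, 0.0, -0.4]
opening: 0.0421
gripper_force: 0.0
```

Call:
send_rows(
  deltas=[
    [[0, 0, -0.03], 0],
    [[0, 0, -0.08], 0],
    [[0, 0, -0.13], 0],
    [[0, 0, -0.18], 0],
    [[0, 0, -0.22], 0],
  ],
)

```text
clock: 8.18
tool_pos: [0.4977, 0.3001, 0.3157]
orientation: [-180.0, -0.2, 25.7]
force: [1.0, 1.6, -0.4]
opening: 0.075
gripper_force: 0.0
```

Call:
send_rows(
  deltas=[
    [[0, 0, -0.02], 0.07],
    [[0, 0, -0.03], 0.14],
    [[0, 0, -0.03], 0.2],
    [[0, 0, -0.03], 0.26],
    [[0, 0, -0.03], 0.3],
  ],
)

```text
clock: 8.6
tool_pos: [0.4974, 0.3, 0.3365]
orientation: [-180.0, -0.0, -1.6]
force: [0.2, -0.4, -0.1]
opening: 0.0879
gripper_force: 0.0
```

```bash
python3 - <<'E'
from h import *
s=snap('wrist','w3.png'); np.save('pics/w3.npy',s['color'])
o=ctrl.get_obs(); print(o['tool_pos'],o['orientation'])
px=proj(s,[[.499,.3,.06]])[0].round().astype(int);print(px, proj(s,[[.5,.07,0.05]]))
cv2.imwrite('pics/w3.png',np.hstack([s['color'][:,:,::-1]]))
E
```

```text
[0.4974008  0.29998968 0.3363809 ] [-1.79973423e+02 -3.73811526e-03 -1.72848695e+00]
[280 186] [[477.24890001 178.47333563]]
```

View pics/w3.png

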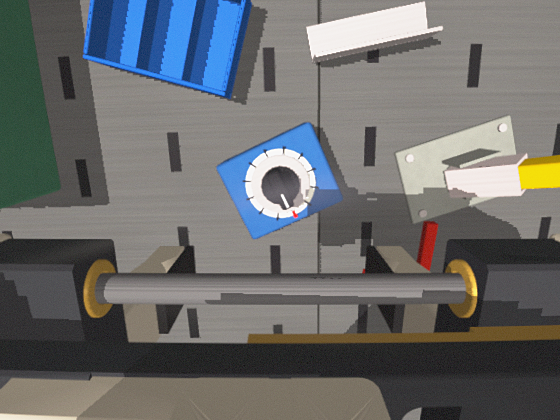

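The white mark now lines up with the red tick. Going over to the holder at yaw about -72°.

Call:
send_rows(
  deltas=[
    [[0, 0.05, 0], 0.07],
    [[0, 0.1, 0], 0.15],
    [[0.01, 0.15, 0], 0.23],
    [[0.01, 0.2, 0], 0.31],
    [[0.01, 0.25, 0], 0.39],
  ],
)

```text
clock: 9.07
tool_pos: [0.5008, 0.0982, 0.3363]
orientation: [-180.0, -0.0, -36.4]
force: [1.4, -0.8, 0.6]
opening: 0.0876
gripper_force: 0.0
```

Call:
send_rows(
  deltas=[
    [[0, 0, -0.02], 0.07],
    [[0, 0, -0.03], 0.15],
    [[0, 0, -0.03], 0.23],
    [[0, 0, -0.03], 0.31],
    [[0, 0, -0.03], 0.39],
  ],
)

```text
clock: 9.48
tool_pos: [0.5011, 0.0997, 0.3604]
orientation: [-180.0, 0.0, -71.4]
force: [-0.8, 0.5, -0.4]
opening: 0.0881
gripper_force: 0.0
```

```bash
python3 - <<'E'
from h import *
s=snap('wrist','w4.png')
o=ctrl.get_obs(); print(o['tool_pos'],o['orientation'],o['joint_pos'])
for n in ('lamp','holder','lamp_lens','tube'):
    for q in ctrl.cut_out(s,n)[:1]: print(n,q['conf'],np.array(q['xy'])*[560,420],q['pixels'].sum())
E
```

```text
[0.50096995 0.0997079  0.36028893] [-1.79991307e+02  1.47381635e-02 -7.19781191e+01] [ 3.33033425e+01  2.62229384e+00 -1.32767679e+01 -1.24011527e-02
 -7.40886690e+01 -1.52780642e+01]
lamp 0.65 [291.704  58.002] 4949
holder 0.69 [282.408 157.71 ] 7231
lamp_lens 0.73 [294.504  60.48 ] 4888
```

View pics/w4.png

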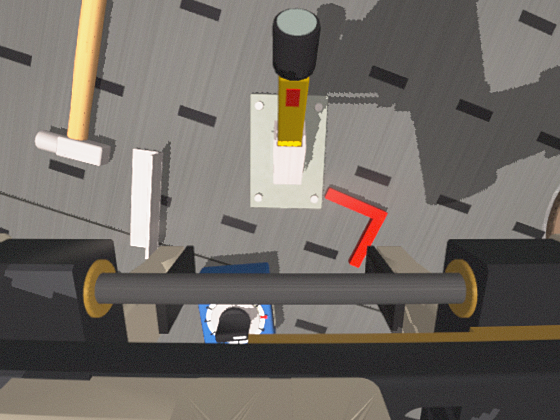

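The wrist view shows the holder plate corners at (250,94), (326,95), (322,208), (251,208). The lens centre is at (297,22), and the lamp runs straight up the picture.

```bash
python3 - <<'E'
from h import *
from scipy.optimize import least_squares
s=snap('wrist')
pc=np.array([(250,94),(326,95),(322,208),(251,208)],float)
C=onz(s,pc,.008); print(C.round(4), np.linalg.norm(np.roll(C,-1,0)-C,axis=1))
L=np.array([297,22.])
def pts(v):
    x,y,a=v; c,q=np.cos(a),np.sin(a)
    loc=np.array([[75,50,8],[75,-50,8],[-75,-50,8],[-75,50,8],[203*.6428,0,30+203*.766]])/1000
    return np.c_[x+c*loc[:,0]-q*loc[:,1],y+q*loc[:,0]+c*loc[:,1],loc[:,2]]
r=least_squares(lambda v:(proj(s,pts(v))-np.vstack([pc,L])).ravel(),[.5,.07,-1.25],x_scale=[.01,.01,.02])
print(r.x,np.degrees(r.x[2]),r.fun.round(1))
E
```

```text
[[ 0.5723  0.0134  0.008 ]
 [ 0.4805 -0.0172  0.008 ]
 [ 0.4322  0.1234  0.008 ]
 [ 0.525   0.1556  0.008 ]] [0.09674323 0.14864678 0.09824161 0.14983309]
[ 0.49909182  0.07747481 -1.25228861] -71.75085236423205 [ -0.4   7.2   1.8   7.5   0.2   7.3  -0.6   6.2  -0.5 -14. ]
```

```bash
cat > lampfit.py <<'E'
from h import *
from scipy.optimize import least_squares
s=snap('wrist');t=snap('top')
pc=np.array([(250,94),(326,95),(322,208),(251,208)],float)
L=np.array([297,22.]);Lt=np.array([292.8,222.5])
ph=np.array([75,50,8,75,-50,8,-75,-50,8,-75,50,8]).reshape(4,3)
def W(v,loc):
    x,y,a=v[:3]; c,q=np.cos(a),np.sin(a); loc=np.asarray(loc)/1000
    return np.c_[x+c*loc[:,0]-q*loc[:,1],y+q*loc[:,0]+c*loc[:,1],loc[:,2]]
ax=lambda s_,p:[(s_+3)*.6428-p*.766,0,30+(s_+3)*.766+p*.6428]
def f(v):
    pl=ph+[v[3]*1000,0,0]
    return np.r_[(proj(s,W(v,pl))-pc).ravel(),(proj(s,W(v,[ax(200,0)]))-L).ravel()*2,(proj(t,W(v,[ax(200,0)]))-Lt).ravel()*2]
r=least_squares(f,[.5,.07,-1.25,.02],x_scale=[.01,.01,.02,.01])
v=r.x;print(v,np.degrees(v[2]),r.fun.round(1)); np.save('lamp.npy',v)
print('lens',W(v,[ax(200,0)]))
im=s['color'][:,:,::-1].copy()
for q,col in ((ax(200,18),(0,0,255)),(ax(200,-18),(0,0,255)),(ax(160,15),(0,255,0)),(ax(71,19),(255,0,0)),(ax(-3,19),(255,0,255)),(ax(-3,0),(255,0,255))):
    p=proj(s,W(v,[q]))[0]; print(p.round()); cv2.circle(im,tuple(p.round().astype(int).tolist()),2,col,-1)
cv2.imwrite('pics/w5.png',cv2.resize(im[0:220,230:340],(400,800)[:1]+(800,))[:600] if 0 else cv2.resize(im[0:215,220:350],(363,600)))
E
python3 lampfit.py
```

```text
[ 0.49596227  0.08631723 -1.25626724  0.01854955] -71.97881081954182 [-0.1 -0.5  2.5  0.1  0.6  1.  -0.6 -0.3 -0.1 -0.  -0.6 -2. ]
lens [[ 0.53633129 -0.03776969  0.185498  ]]
[297.  38.]
[297.   7.]
[294.  79.]
[290. 148.]
[288. 183.]
[288. 170.]
```

View pics/w5.png

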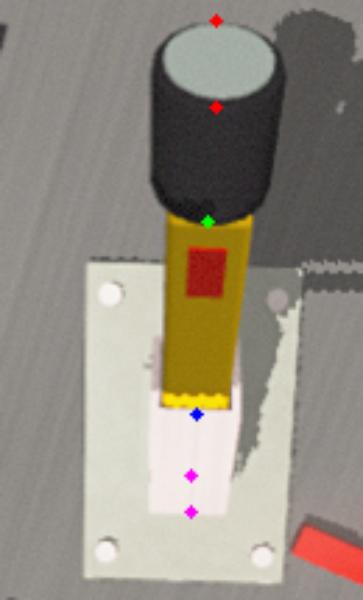

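The fit overlays well: holder origin (0.496, 0.0863), yaw -72°. Moving over the grip place on the upper barrel, where the head just clears the gripper body.

Call:
send_rows(
  deltas=[
    [[0.04, 0.004, 0], 0],
    [[0.08, 0.008, 0.02], 0],
    [[0.11, 0.011, 0.05], 0],
    [[0.116, 0.011, 0.09], 0],
    [[0.116, 0.011, 0.11], 0],
  ],
)

```text
clock: 10.3
tool_pos: [0.5217, 0.0074, 0.2689]
orientation: [179.8, 0.0, -71.2]
force: [-1.7, 0.1, -0.8]
opening: 0.0877
gripper_force: 0.0
```

Call:
send_rows(
  deltas=[
    [[0, 0, 0.02], 0],
    [[0, 0, 0.035], 0],
    [[0, 0, 0.045], 0],
    [[0, 0, 0.045], 0],
    [[0, 0, 0.045], 0],
  ],
)

```text
clock: 10.72
tool_pos: [0.5229, 0.0092, 0.2363]
orientation: [180.0, -0.0, -71.1]
force: [0.1, 0.2, 0.3]
opening: 0.0877
gripper_force: 0.0
```

```bash
cat > e.py <<'E'
from h import *
import sys
o=ctrl.get_obs(); t=np.array(eval(sys.argv[1])); M=R.from_euler('xyz',o['orientation'],degrees=True).as_matrix()
print(np.round(o['tool_pos'],4),np.round(o['orientation'],2),'F',np.round(o['force'],1),'shares',((t-o['tool_pos'])@M/.8).round(4))
E
python3 e.py '[.5213,.0084,.202]'
```

```text
[0.5229 0.0092 0.2363] [ 1.7998e+02 -2.0000e-02 -7.1110e+01] F [0.1 0.2 0.3] shares [0.0003 0.0022 0.0429]
```

Call:
send_rows(
  deltas=[
    [[0, 0.002, 0.015], 0.01],
    [[0, 0.002, 0.03], 0.01],
    [[0, 0.002, 0.042], 0.01],
    [[0, 0.002, 0.042], 0.01],
    [[0, 0.002, 0.042], 0.01],
  ],
)

```text
clock: 11.13
tool_pos: [0.5214, 0.0087, 0.2029]
orientation: [180.0, -0.0, -72.0]
force: [-0.3, -0.2, -0.4]
opening: 0.0879
gripper_force: 0.0
```

Call:
send_rows(
  deltas=[
    [[0, 0, 0], 0],
    [[0, 0, 0], 0],
    [[0, 0, 0], 0],
    [[0, 0, 0], 0],
    [[0, 0, 0], 0],
  ],
  gripper=0,
)

```text
clock: 11.55
tool_pos: [0.5214, 0.0086, 0.2029]
orientation: [-180.0, -0.0, -72.1]
force: [0.4, 0.7, -0.8]
opening: 0.0596
gripper_force: 0.0
```

Call:
send_rows(
  deltas=[
    [[0, 0, 0], 0],
    [[0, 0, 0], 0],
    [[0, 0, 0], 0],
    [[0, 0, 0], 0],
    [[0, 0, 0], 0],
  ],
)

```text
clock: 11.97
tool_pos: [0.5212, 0.0086, 0.2025]
orientation: [180.0, 0.0, -72.1]
force: [-1.7, -0.8, -0.6]
opening: 0.0261
gripper_force: 0.2
```

```bash
python3 e.py '[.5213,.0084,.202]'
```

```text
[0.5212 0.0086 0.2025] [179.99   0.   -72.08] F [-1.7 -0.8 -0.6] shares [ 0.0003 -0.      0.0007]
```

Call:
send_rows(
  deltas=[
    [[0, 0, 0], 0],
    [[0, 0, 0], 0],
    [[0, 0, 0], 0],
    [[0, 0, 0], 0],
    [[0, 0, 0], 0],
  ],
)

```text
clock: 12.38
tool_pos: [0.5212, 0.0086, 0.2025]
orientation: [180.0, -0.0, -72.1]
force: [-0.6, 0.1, 0.6]
opening: 0.0258
gripper_force: 30.0
```

Call:
send_rows(
  deltas=[
    [[0.004, 0, -0.0048], 0],
    [[0.01, 0, -0.012], 0],
    [[0.016, 0, -0.0191], 0],
    [[0.024, 0, -0.0286], 0],
    [[0.032, 0, -0.0381], 0],
  ],
)

```text
clock: 12.8
tool_pos: [0.5294, -0.0164, 0.234]
orientation: [-180.0, -0.0, -72.1]
force: [-0.0, 0.3, -1.7]
opening: 0.0257
gripper_force: 30.0
```

Call:
send_rows(
  deltas=[
    [[0.01, 0, -0.012], 0],
    [[0.02, 0, -0.0238], 0],
    [[0.032, 0, -0.0381], 0],
    [[0.04, 0, -0.0477], 0],
    [[0.042, 0, -0.055], 0],
  ],
)

```text
clock: 13.22
tool_pos: [0.5401, -0.0489, 0.2785]
orientation: [-179.9, -0.0, -72.1]
force: [0.1, 0.2, -2.1]
opening: 0.0256
gripper_force: 30.0
```

Call:
send_rows(
  deltas=[
    [[0, 0, -0.02], 0],
    [[0, 0, -0.04], 0],
    [[0, 0, -0.05], 0],
    [[0, 0, -0.05], 0],
    [[0, 0, -0.05], 0],
  ],
)

```text
clock: 13.63
tool_pos: [0.5393, -0.0475, 0.3169]
orientation: [-180.0, 0.0, -72.1]
force: [-0.0, 0.9, -2.3]
opening: 0.0253
gripper_force: 30.0
```

```bash
python3 - <<'E'
from h import *
a=snap('side','s2.png')
b=snap('top')
im=np.hstack([cv2.resize(x['color'][r:r+140,c:c+140,::-1],(400,400)) for x,r,c in ((a,130,230),(b,150,230))])
cv2.imwrite('pics/s2.png',im)
E
python3 e.py '[.44,-.03,.32]'
```

```text
[ 0.5389 -0.0476  0.316 ] [ 1.7991e+02  3.0000e-02 -7.2080e+01] F [-0.9  0.3 -2.1] shares [-0.059   0.1109 -0.0048]
```

View pics/s2.png

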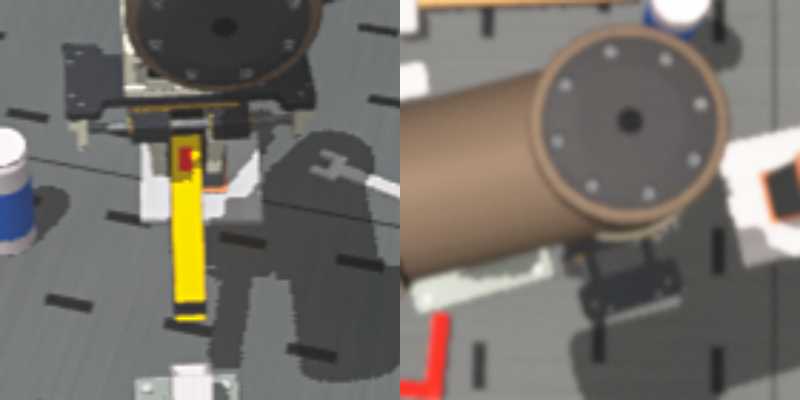

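The lamp is out and hangs in the grip, tail at crop (190,318), i.e. side pixel (296,241). Checking its elevation from that, then moving to a clear spot.

```bash
python3 - <<'E'
from h import *
s=ctrl.snapshot('side'); o=ctrl.get_obs(); P=np.array(o['tool_pos']); M=R.from_euler('xyz',o['orientation'],degrees=True).as_matrix()
u=M[:,0]; n=M[:,1]
im=s['color'].astype(int); Y,X=np.mgrid[0:420,0:560]
ye=(im[...,0]>180)&(im[...,1]>150)&(im[...,2]<90)&(abs(X-296)<25)&(Y>150)&(Y<260)
yy,xx=np.nonzero(ye); print(yy.min(),yy.max(),xx[yy>yy.max()-3].mean())
for px in ((xx[yy>yy.max()-2].mean(),yy.max()+.5),):
    c,d=ray(s,[px]); t=((P-c)@n)/(d[0]@n); q=c+t*d[0]-P
    print('tail edge: lat',q@u,'z',q[2],'elev to contact',)
# expectation: tail centre (-.080,-.1697), edges p=+-15
for p in (15,-15): print(p,-80-.766*p,-169.7+.643*p)
E
```

```text
183 241 297.0769230769231
tail edge: lat -0.10316252437171007 z -0.1407641719845053 elev to contact
15 -91.49 -160.05499999999998
-15 -68.51 -179.345
```

Call:
send_rows(
  deltas=[
    [[-0.015, 0.028, 0], 0],
    [[-0.03, 0.056, 0], 0],
    [[-0.045, 0.084, 0], 0],
    [[-0.055, 0.105, 0], 0],
    [[-0.059, 0.111, 0], 0],
  ],
)

```text
clock: 14.2
tool_pos: [0.4377, -0.0302, 0.3164]
orientation: [179.9, 0.0, -72.1]
force: [0.2, -0.2, -1.7]
opening: 0.0261
gripper_force: 30.0
```

Call:
send_rows(
  deltas=[
    [[0, 0, 0.03], 0],
    [[0, 0, 0.07], 0],
    [[0, 0, 0.1], 0],
    [[0, 0, 0.12], 0],
    [[0, 0, 0.125], 0],
  ],
)

```text
clock: 14.62
tool_pos: [0.4389, -0.0305, 0.2139]
orientation: [179.7, 0.0, -72.1]
force: [1.1, 0.2, -2.4]
opening: 0.0255
gripper_force: 30.0
```

```bash
python3 e.py '[.44,-.03,.179]'
```

```text
[ 0.4389 -0.0305  0.2139] [ 1.7969e+02  2.0000e-02 -7.2090e+01] F [ 1.1  0.2 -2.4] shares [-0.0002 -0.0018  0.0436]
```

Call:
send_rows(
  deltas=[
    [[0, 0, 0.01], 0],
    [[0, 0, 0.022], 0],
    [[0, 0, 0.034], 0],
    [[0, 0, 0.042], 0],
    [[0, 0, 0.044], 0],
  ],
)

```text
clock: 15.03
tool_pos: [0.4405, -0.0301, 0.1814]
orientation: [180.0, -0.0, -72.1]
force: [0.3, -0.8, -1.4]
opening: 0.0258
gripper_force: 30.0
```

Call:
send_rows(
  deltas=[
    [[0.0103, 0, 0.0063], 0],
    [[0.0221, 0, 0.0154], 0],
    [[0.0332, 0, 0.0255], 0],
    [[0.0434, 0, 0.0366], 0],
    [[0.0525, 0, 0.0485], 0],
  ],
)

```text
clock: 15.45
tool_pos: [0.4545, -0.0714, 0.1429]
orientation: [-179.9, -0.0, -72.1]
force: [1.2, -2.7, 2.8]
opening: 0.0251
gripper_force: 30.0
```

Call:
send_rows(
  deltas=[
    [[0.0081, 0, 0.0128], 0],
    [[0.0151, 0, 0.0261], 0],
    [[0.0209, 0, 0.04], 0],
    [[0.0254, 0, 0.0544], 0],
    [[0.0281, 0, 0.064], 0],
  ],
)

```text
clock: 15.87
tool_pos: [0.4601, -0.0925, 0.0902]
orientation: [179.9, 0.0, -72.2]
force: [0.4, -0.8, 1.6]
opening: 0.0258
gripper_force: 30.0
```

```bash
python3 e.py '[.46,-.092,.085]'
```

```text
[ 0.4601 -0.0925  0.0902] [ 1.7994e+02  2.0000e-02 -7.2150e+01] F [ 0.4 -0.8  1.6] shares [-0.0006 -0.      0.0065]
```

Call:
send_rows(
  deltas=[
    [[0, 0, 0.003], 0],
    [[0, 0, 0.0065], 0],
    [[0, 0, 0.0065], 0],
    [[0, 0, 0.0065], 0],
    [[0, 0, 0.0065], 0],
  ],
)

```text
clock: 16.28
tool_pos: [0.4602, -0.0913, 0.0869]
orientation: [-180.0, 0.0, -72.1]
force: [-0.6, -0.6, -0.8]
opening: 0.0256
gripper_force: 30.0
```

Call:
send_rows(
  deltas=[
    [[0, 0, 0], 0],
    [[0, 0, 0], 0],
    [[0, 0, 0], 0],
    [[0, 0, 0], 0],
    [[0, 0, 0], 0],
  ],
  gripper=0.7,
)

```text
clock: 16.7
tool_pos: [0.4604, -0.0914, 0.0868]
orientation: [-180.0, -0.0, -72.1]
force: [0.2, 0.7, 0.4]
opening: 0.0537
gripper_force: 0.0
```

Call:
send_rows(
  deltas=[
    [[0, 0, 0], 0],
    [[0, 0, 0], 0],
    [[0, 0, 0], 0],
    [[0, 0, 0], 0],
    [[0, 0, 0], 0],
  ],
)

```text
clock: 17.12
tool_pos: [0.4603, -0.0915, 0.0866]
orientation: [180.0, 0.0, -72.1]
force: [-0.1, 0.8, -1.0]
opening: 0.0617
gripper_force: 0.0
```

```bash
python3 e.py '[.452,-.067,.069]'; python3 - <<'E'
from h import *
s=snap('wrist','w6.png'); b=snap('side')
for n in ('lamp','lamp_lens'):
  for x in (s,b):
    for q in ctrl.cut_out(x,n)[:1]:
        P=onz(x,np.argwhere(q['pixels'])[:,::-1],.02)[:,:2]*1000; r=cv2.minAreaRect(P.astype(np.float32)); print(n,round(q['conf'],2),np.round(r[0]),np.round(r[1]),r[2],q['pixels'].sum())
cv2.imwrite('pics/w6.png',np.hstack([cv2.resize(s['color'][:,:,::-1],(400,300)),cv2.resize(b['color'][130:280,200:400,::-1],(400,300))]))
E
```

```text
[ 0.4603 -0.0915  0.0866] [180.     0.   -72.07] F [-0.1  0.8 -1. ] shares [-0.0323  0.0005  0.022 ]
lamp 0.88 [ 464. -102.] [ 36. 109.] 19.124032974243164 10797
lamp 0.77 [439. -28.] [ 31. 157.] 17.863920211791992 485
lamp_lens 0.91 [ 465. -102.] [ 36. 110.] 17.67160415649414 10842
lamp_lens 0.72 [674. 416.] [168. 127.] 73.3776626586914 3495
```

The lamp lies flat along yaw -72°, its tail near (0.416, 0.043). Regripping near its centre of mass.

Call:
send_rows(
  deltas=[
    [[-0.012, 0, 0], 0],
    [[-0.025, 0, 0.005], 0],
    [[-0.038, 0, 0.012], 0],
    [[-0.038, 0, 0.018], 0],
    [[-0.038, 0, 0.022], 0],
  ],
)

```text
clock: 17.83
tool_pos: [0.4505, -0.0618, 0.0685]
orientation: [180.0, 0.0, -72.0]
force: [-0.9, -0.2, 0.2]
opening: 0.0612
gripper_force: 0.0
```

Call:
send_rows(
  deltas=[
    [[0, 0, 0], 0],
    [[0, 0, 0], 0],
    [[0, 0, 0], 0],
    [[0, 0, 0], 0],
    [[0, 0, 0], 0],
  ],
  gripper=0,
)

```text
clock: 18.25
tool_pos: [0.4511, -0.0627, 0.0692]
orientation: [-180.0, -0.0, -72.1]
force: [-0.3, -0.1, -0.4]
opening: 0.0336
gripper_force: 0.0
```

Call:
send_rows(
  deltas=[
    [[0, 0, 0], 0],
    [[0, 0, 0], 0],
    [[0, 0, 0], 0],
    [[0, 0, 0], 0],
    [[0, 0, 0], 0],
  ],
)

```text
clock: 18.67
tool_pos: [0.4511, -0.0627, 0.0692]
orientation: [-180.0, -0.0, -72.1]
force: [0.6, -1.6, 1.9]
opening: 0.0259
gripper_force: 30.0
```

Call:
send_rows(
  deltas=[
    [[0, 0, 0], 0],
    [[0, 0, 0], 0],
    [[0, 0, 0], 0],
    [[0, 0, 0], 0],
    [[0, 0, 0], 0],
  ],
)

```text
clock: 19.08
tool_pos: [0.4511, -0.0626, 0.0691]
orientation: [-180.0, -0.0, -72.1]
force: [1.2, -2.5, 4.4]
opening: 0.0259
gripper_force: 30.0
```

Call:
send_rows(
  deltas=[
    [[0, 0, -0.01], 0],
    [[0, 0, -0.04], 0],
    [[0, 0, -0.09], 0],
    [[0, 0, -0.14], 0],
    [[0, 0, -0.18], 0],
  ],
)

```text
clock: 19.5
tool_pos: [0.4506, -0.0624, 0.2159]
orientation: [-180.0, 0.0, -72.1]
force: [1.5, 0.0, -2.1]
opening: 0.026
gripper_force: 30.0
```

```bash
cat > tube.py <<'E'
from h import *
from scipy.optimize import least_squares
# tube fit: render outlines vs colour features with masks from top & side cameras
s=snap('top');b=snap('side')
from h import *
for x,nm in ((s,'top'),(b,'side')):
    for q in ctrl.cut_out(x,'tube')[:1]: print(nm,round(q['conf'],2),np.argwhere(q['pixels']).min(0)[::-1],np.argwhere(q['pixels']).max(0)[::-1],q['pixels'].sum()); np.save('pics/m_%s.npy'%nm,q['pixels'])
E
python3 e.py '[.44,-.03,.237]'; python3 tube.py
```

```text
[ 0.4506 -0.0624  0.2159] [-1.7995e+02  1.0000e-02 -7.2050e+01] F [ 1.5  0.  -2.1] shares [-0.0427  0.0001 -0.0264]
top 0.98 [341 192] [396 242] 2079
```

```bash
cat > tube.py <<'E'
from h import *
from scipy.optimize import least_squares
t=snap('top');b=snap('side')
sq=lambda h:np.array([[-h,h],[h,h],[h,-h],[-h,-h]])  # image order TL.. solved by assignment
def W(v,h,z):
    c,q=np.cos(v[2]),np.sin(v[2]); p=sq(h)
    return np.c_[v[0]+c*p[:,0]-q*p[:,1],v[1]+q*p[:,0]+c*p[:,1],np.full(4,z)]
obs=[(t,.065,.01,[(340.7,199.8),(382,192),(350.5,243.5)]),(t,.025,.244,[(373.3,203.3),(393.2,197),(397.8,218),(377.1,223.2)]),
     (b,.065,.01,[(279.4,176),(321,176),(321.7,206.8),(279.7,207.5)])]
def f(v):
    r=[]
    for s,h,z,o in obs:
        p=proj(s,W(v,h,z))
        for q in o: d=p-np.array(q); r+=list(d[np.argmin((d**2).sum(1))])
    return r
r=least_squares(f,[.57,-.28,.25],x_scale=[.01,.01,.05]); v=r.x
print(v,np.degrees(v[2]),np.round(r.fun,1))
np.save('tube.npy',v)
for k in range(3):
    r2=least_squares(lambda w:np.array(f(w))[[slice(0,6),slice(6,14),slice(14,22)][k]],v,x_scale=[.01,.01,.05]).x; print(k,r2[:2].round(4),np.degrees(r2[2]).round(1))
# lamp in the grip, wrist view
s=snap('wrist','w7.png'); o=ctrl.get_obs(); P=np.array(o['tool_pos']); M=R.from_euler('xyz',o['orientation'],degrees=True).as_matrix()
q=ctrl.cut_out(s,'lamp')[0]; px=np.argwhere(q['pixels'])[:,::-1]; print('lamp',q['conf'],px.min(0),px.max(0))
L=lambda l,zz,y=0:P+M@np.array([l,y,zz])
print('pred head end top/bottom',proj(s,[L(.090,.0525-.018),L(.09,.0525+.018),L(.05,.0525-.018),L(.09,.0525,.018),L(.09,.0525,-.018)]).round(1))
cv2.imwrite('pics/w7.png',np.vstack([np.hstack([cv2.resize(s['color'][:,:,::-1],(400,300)),cv2.resize(b['color'][130:280,200:400,::-1],(400,300))]),np.hstack([cv2.resize(t['color'][180:285,300:440,::-1],(400,300)),cv2.resize(s['color'][0:225,140:440,::-1],(400,300))])]))
E
python3 tube.py
```

```text
[ 0.56482429 -0.26455244  0.23324215] 13.36379058142214 [-0.4  1.7 -0.4  0.6 -0.5  0.  -0.1 -1.  -0.5  1.1 -0.3 -0.2  0.8 -1.1
  0.7 -0.3 -0.8  0.1  0.2 -0.3 -0.4 -1.5]
0 [ 0.5671 -0.2658] 13.1
1 [ 0.564  -0.2646] 14.2
2 [ 0.5641 -0.2624] 13.9
lamp 0.62 [135   0] [292  11]
pred head end top/bottom [[282.   65.6]
 [281.6  78.3]
 [281.8 176.1]
 [325.6  72.8]
 [238.   72.8]]
```

View pics/w7.png

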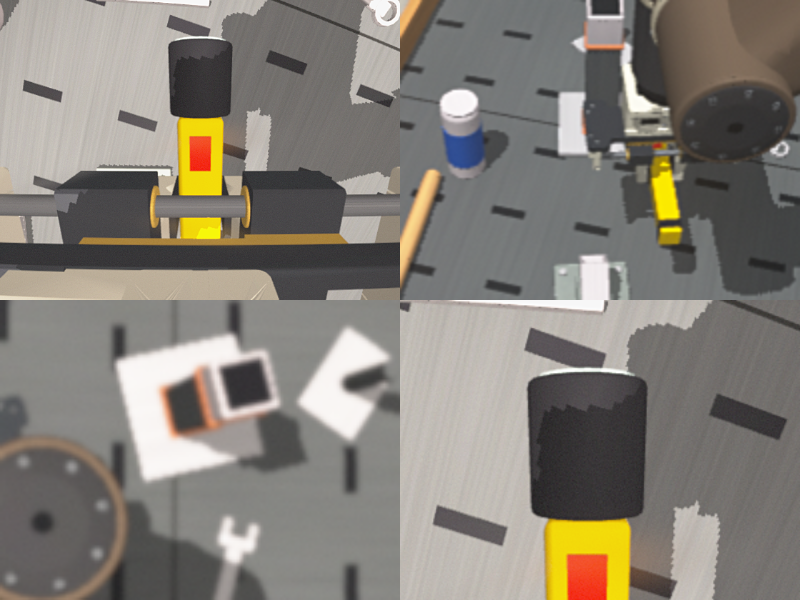

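Last view: the lamp is held level between the fingers, head end at wrist row ~53 (so it sits about 5 mm forward), tail face at side pixel (334,243–251). Checking tilt numerically.

```bash
cat > tilt.py <<'E'
from h import *
s=snap('wrist');b=snap('side'); o=ctrl.get_obs(); P=np.array(o['tool_pos']); M=R.from_euler('xyz',o['orientation'],degrees=True).as_matrix()
def pl(cam,px):
    c,d=ray(cam,[px]); d=d[0]; t=((P-c)@M[:,1])/(d@M[:,1]); return M.T@(c+t*d-P)*1000
im=b['color'].astype(int); Y,X=np.mgrid[0:420,0:560]
tp=proj(b,[P+M@np.array([-.105,0,.0525])])[0]; print('pred tail px',tp)
ye=(im[...,0]>120)&(im[...,1]>95)&(im[...,2]<80)&(abs(X-tp[0])<25)&(abs(Y-tp[1])<40)
yy,xx=np.nonzero(ye); print(yy.min(),yy.max())
bot=(xx[yy>yy.max()-2].mean(),yy.max()+.5); print('tail bottom px',bot,pl(b,bot))
# along-lamp fit in wrist view: edges of head left/right at rows -> width -> depth
g=s['color'].astype(int)
for r in (75,90,110,130,150,175,190,205):
    row=g[r]; dark=(row.max(1)<75) if r<160 else ((row[:,0]>140)&(row[:,2]<70))
    c=np.nonzero(dark[200:360])[0]+200; print(r,c.min(),c.max(),end='; ')
print()
for l in (.05,.07,.09): print(l,proj(s,[P+M@np.array([l,y,.0525]) for y in (-.018,.018)]).round(1).tolist())
for l in (.03,.04): print(l,proj(s,[P+M@np.array([l,y,.0375]) for y in (-.013,.013)]).round(1).tolist())
E
python3 tilt.py
```

```text
pred tail px [334.21508478 248.39933039]
209 252
tail bottom px (np.float64(333.0), np.float64(252.5)) [-9.93047645e+01  3.92559803e-14  7.77893222e+01]
75 236 324; 90 237 324; 110 238 323; 130 238 322; 150 239 322; 175 249 312; 190 249 311; 205 249 312; 
0.05 [[239.6, 169.8], [321.7, 169.8]]
0.07 [[238.2, 122.7], [323.2, 122.8]]
0.09 [[236.8, 72.6], [324.7, 72.6]]
0.03 [[249.0, 223.5], [312.4, 223.5]]
0.04 [[248.4, 199.8], [313.0, 199.8]]
```

Lamp is level within measurement, lens 0.0945 m ahead of the TCP. Tube axis (0.565, -0.2645), yaw 13.5°. Final TCP (0.502, -0.002, 0.240), yaw -76.5°.

Call:
send_rows(
  deltas=[
    [[-0.005, -0.01, -0.01], 0.01],
    [[-0.015, -0.03, -0.02], 0.02],
    [[-0.03, -0.05, -0.03], 0.03],
    [[-0.045, -0.07, -0.03], 0.04],
    [[-0.0515, -0.084, -0.03], 0.05],
  ],
)

```text
clock: 20.42
tool_pos: [0.5032, -0.0014, 0.2368]
orientation: [180.0, -0.0, -76.6]
force: [0.3, -0.8, -2.3]
opening: 0.0259
gripper_force: 30.0
```

Call:
send_rows(
  deltas=[
    [[0, 0, 0], 0],
    [[0, 0, 0], 0],
    [[0, 0, 0], 0],
    [[0, 0, 0], 0],
    [[0, 0, 0], 0],
  ],
)

```text
clock: 20.83
tool_pos: [0.5017, -0.0032, 0.2369]
orientation: [180.0, -0.0, -76.6]
force: [-0.4, -0.2, -2.0]
opening: 0.0257
gripper_force: 30.0
```

```bash
python3 e.py '[.5021,-.0024,.240]'; python3 tilt.py; python3 - <<'E'
from h import *
w=snap('wrist');b=snap('side');o=ctrl.get_obs();P=np.array(o['tool_pos']); M=R.from_euler('xyz',o['orientation'],degrees=True).as_matrix()
for z in (57.5,62.5,67.5,72.5,77.5): print(z,proj(b,[P+M@np.array([-.1055,0,z/1000])]).round(1))
# black head end row in wrist view
g=w['color'].astype(int)[:,265:295].mean((1,2)); print(g[40:66:2].round())
B=np.array([.565,-.2645,.19]); print('bead px wrist',proj(w,[B,B+[0,0,.054]]).round(), 'spot rel tool',M.T@(B-P))
for q in ctrl.cut_out(w,'tube')[:1]: print(q['conf'],np.argwhere(q['pixels']).min(0),np.argwhere(q['pixels']).max(0))
E
```

```text
[ 0.5017 -0.0032  0.2369] [179.97  -0.   -76.59] F [-0.4 -0.2 -2. ] shares [-0.0008 -0.0007 -0.0039]
pred tail px [304.88958556 258.14840519]
219 261
tail bottom px (np.float64(305.7368421052632), np.float64(261.5)) [-1.36364138e+02 -2.05543827e-14  1.93825319e+01]
75 236 324; 90 237 324; 110 238 323; 130 238 322; 150 239 322; 175 249 312; 190 249 311; 205 250 311; 
0.05 [[240.0, 170.1], [322.1, 170.1]]
0.07 [[238.6, 123.0], [323.6, 123.1]]
0.09 [[237.2, 72.9], [325.1, 72.9]]
0.03 [[249.4, 223.8], [312.8, 223.8]]
0.04 [[248.8, 200.1], [313.4, 200.1]]
57.5 [[304.7 259.6]]
62.5 [[304.7 260.8]]
67.5 [[304.6 262. ]]
72.5 [[304.5 263.2]]
77.5 [[304.4 264.4]]
[182. 183. 159. 145. 141. 171. 255.  87.  71.  75.  77.  76.  76.]
bead px wrist [[ 280. -425.]
 [ 280. 2248.]] spot rel tool [ 0.26903247 -0.00052711  0.04715533]
```

Call:
send_rows(
  deltas=[
    [[0, 0, -0.002], 0],
    [[0, 0, -0.003], 0],
    [[0, 0, -0.003], 0],
    [[0, 0, -0.003], 0],
    [[0, 0, -0.003], 0],
  ],
)

```text
clock: 21.5
tool_pos: [0.5022, -0.0027, 0.2394]
orientation: [-180.0, 0.0, -76.6]
force: [-0.1, 0.2, -2.4]
opening: 0.0257
gripper_force: 30.0
```

Call:
send_rows(
  deltas=[
    [[0, 0, 0], 0],
    [[0, 0, 0], 0],
    [[0, 0, 0], 0],
    [[0, 0, 0], 0],
    [[0, 0, 0], 0],
  ],
)

```text
clock: 21.92
tool_pos: [0.5022, -0.0027, 0.2394]
orientation: [180.0, -0.0, -76.6]
force: [-0.1, -0.4, -1.8]
opening: 0.0259
gripper_force: 30.0
```

```bash
python3 e.py '[.5021,-.0024,.240]'; python3 -c "
from h import *
print(np.abs(ctrl.get_obs()['qvel']).max()); print(ctrl.close_job())"
```

```text
[ 0.5022 -0.0027  0.2394] [180.    -0.   -76.57] F [-0.1 -0.4 -1.8] shares [-0.0003  0.     -0.0007]
0.09405495269930124
the job is handed in; nothing more can be done
None
```

The job is handed in at about 22 s: the knob is back at its zero stop, and the lamp was then drawn, laid on the bare table to regrip it level, and is held level (to about 1–2°) with its lens about 15 cm from the tube's face at the bead's height, without touching the tube; no verdict came back.

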